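# Put the tea corner of the kitchen counter back in order

## Task

First slide the flat tin, lengthwise, under the low shelf until its end is home against the back panel, which also clears the wooden board. Then swap the glass jar and the square tin, so that the jar stands in the middle of the round cork coaster and the square tin in the middle of the square slate coaster; use the board or another free spot to park one meanwhile. Last, stand the pepper mill in the middle of the wooden board; keep the jar, the square tin and the mill upright throughout and leave the mug and the bowl where they stand.

Things in the scene. Friction and masses are not known exactly. Their poses are not given: they have to be found in the camera images.
- jar: round closed jar of green glass with a steel screw cap, 62 mm across, 100 mm tall, 0.35 kg or so; origin at the centre of its underside, z up. At the start it stands on the slate coaster.
- square_tin: upright square metal tin with flat lid, 56 x 56 mm, 88 mm tall, about 0.25 kg; origin at the centre of its underside, x and y along its sides, z up. At the start it stands on the cork coaster.
- flat_tin: long flat metal tin lying flat, 160 mm long (its x axis), 60 mm wide (y), 26 mm high (z), about 0.18 kg; origin at the centre of its underside. Both ends are alike. At the start it lies lengthwise on the wooden board.
- mill: turned dark wood pepper mill, 92 mm tall, foot 52 mm across, straight waist 38 mm across from 34 to 68 mm up, head 44 mm across, about 0.2 kg; origin at the centre of its underside, z up. At the start it stands on the bare counter towards the far side, near the mug.
- cork_coaster: fixed round cork coaster, 100 mm across, 6 mm thick, lying on the counter; origin at the centre of its underside (top at 6 mm)
- slate_coaster: fixed square grey slate coaster, 100 x 100 mm, 6 mm thick; origin at the centre of its underside, x and y along its sides (top at 6 mm)
- board: fixed rectangular wooden board, 180 mm (x) by 110 mm (y), 6 mm thick; origin at the centre of its underside (top at 6 mm). The flat tin lies on it at the start.
- low_shelf: fixed low plywood shelf at left, 240 mm wide (y), 105 deep (x), top 48 high. Origin: centre of its underside; x points away from the robot, z up. Space below: 38 high, 220 wide, 95 deep, open only at the front (x = -52.5 mm), back panel's inner face at x = +42.5: a flat tin fully home has its centre at x = -37.5 and sticks out 65. Two fixed spice jars at the back of its top corners reach 100 mm.
- mug: white mug, 74 mm across, 85 mm tall, with a handle; a bystander at the far side; origin at the centre of its underside
- bowl: small white bowl, 100 mm across, 45 mm high; a bystander at the far right; origin at the centre of its underside

How it is judged:
By the outcome, as a careful person would: the job done as asked, in the order asked, and still so for the second after the job is handed in, with the robot touching nothing.
It also fails if it takes over 125 s, if anything falls off the work surface, if the arm or the gripper's body presses on something with over 40 N, if the wrist force passes 120 N, or if a joint passes its speed limit or range.

## Robot

A 7-joint arm with a two-finger parallel gripper is mounted at the origin on the work surface. World frame = base frame: x ahead of the robot, y to its left, z up, the work surface at z = 0. Lengths are in m, angles in degrees, forces in N, time in s.
With the tool pointing down it reaches from about 0.35 to 0.775 m from the base axis. Payload 3.1 kg.
Tool frame: the origin (TCP) lies on the centre line of the jaws, within the pads' length; the fingertips stand 17 mm ahead of it and the grasp point (between the pads) lies 2 mm behind it (robot.tip_reach is the distance from the TCP to the fingertips, in m); z points along the fingers, y is the direction in which the jaws open and shut (so a half turn about z gives the same grasp; the last joint's range is limited). The gripper opens to 85 mm and grips with 20 to 120 N. Pads are 22 mm wide; open, the fingers measure 114 mm over their backs; the gripper's body (76 mm by 85 mm) begins 54 mm behind the grasp point. The pads swing forward as they close: fully open they stand 13 mm farther back than shut.
Start: joints at [65.22, 17.813, 0.802, 86.603, -0.252, 75.585, -1.558], TCP at [0.21, -0.509, 0.248] pointing down, gripper open.
Joint ranges: [-154.91, 154.91], [-16.99, 109.72], [-72.82, 74.43], [7.12, 147.25], [-82.49, 262.49], [11.32, 116.49], [-174.64, 174.64]. Speed limits (degrees/s): [159.86, 159.86, 180, 180, 180, 180, 180].

## Interface

Orientations are given as [roll, pitch, yaw] about the fixed x, y, z axes, in that order (R = Rz(yaw) Ry(pitch) Rx(roll)).
In Python, from station import robot, fingers, vision, workorder, recognise gives the robot as it stands. Calls block until the motion is done:
- robot.move_to(position, orientation): joint-space move of the TCP to a pose.
- robot.line_to(position, orientation=None, velocity=0.15, f_stop=None): straight line of the TCP; orientation=None keeps the orientation; velocity is the mean speed in m/s. With f_stop (N) it stops when the force on the tool has changed by that much, and returns True; else False.
- robot.move_j(angles): joint-space move.
- fingers.gripper_to(opening, force=None): opening from 0.0 (shut) to 1.0 (fully open); force is the grip in N (None keeps the last); returns when the fingers have stopped.
- robot.pause(seconds).
- robot.inverse_kinematics(position, orientation): joint angles nearest the present ones, or None.
- vision.grab_frame(name): name is "scene" or "top" or "wrist"; returns the picture (400x640x3 uint8, red, green, blue); there is no depth.
- vision.calibration(name): a dict with "mtx" (3x3 intrinsics, pixels), "extrinsics" (4x4, takes a point from world to camera coordinates); the wrist camera has in their place "T_tool_cam" (4x4, takes a point from camera to tool coordinates, whose origin is the TCP and whose axes are the flange's). Camera axes: x right, y up, looking along -z (the intrinsics and any distortion apply to the point x, -y, -z); pixel columns grow to the right and rows downward; lengths in m; the calibration is good to about 2 mm. The wrist camera is an equidistant fisheye: a pixel r from the principal point sees the ray r / f radians off the axis. A picture is of the moment at which its call begins: read the wrist's pose just before it. calibration takes no time and is no camera call.
A pose or a line that the arm cannot do raises robot.PlanningError and nothing moves.
- workorder.close_job(): hands the job in, once; it reports no verdict.
Trained networks look in the newest picture that a camera, given by its name, has taken for a name from the list of things; names that differ only in an ending like _2 or _b are one class to them, and where a whole thing is asked for, a point or a joint stands for the part that bears it (a point fixed in the world has none). Each returns a list of dicts, best first, with "p" (0 to 1); they miss things now and then, are a little off and sometimes report something else, mostly with a low value. They report only what shows in the picture. A call takes as long as a camera call.
- recognise(label, camera): "rect" ([centre column, centre row, width, height] in pixels, round what is visible of it).
Readings, each from a call of its own:
- robot.current_time_s(): time.
- robot.current_joint_positions(): joint angles.
- robot.current_dq(): joint speeds.
- robot.current_joint_torque(): joint torques, N m.
- robot.current_tool_pos(): TCP position.
- robot.current_eef_rot(): TCP orientation.
- robot.current_contact_force(): force on the tool from outside, world axes, zero at the start.
- robot.current_torque(): the same for the moment, N m.
- robot.current_finger_gap(): opening from 0.0 (shut) to 1.0 (fully open).
Only numpy, scipy, OpenCV 4.12 (cv2) and the standard library are available. Lean on these libraries where they do the work, as an engineer would, in place of code of your own. Each camera call takes 0.05 s, during which the arm holds its last target. There are 200 camera calls.

## Working session

There is one attempt and no reset: what is moved stays moved. The work goes in short steps, each a Python script; the robot and the scene stay as the last script left them, time stands still between calls to the robot, and variables do not carry over. Pictures are saved under pics/ and viewed, about 12 in all and at most 16, crops included, and the job is handed in when it is done.

```bash
ls; mkdir -p pics; python3 - <<'E'
from station import robot, fingers, vision, workorder, recognise
import cv2
for c in ["scene","top"]:
    im=vision.grab_frame(c); cv2.imwrite(f"pics/{c}0.png",im[:,:,::-1])
    k=vision.calibration(c); print(c,{a:(b.round(4).tolist() if hasattr(b,'round') else b) for a,b in k.items()})
    for n in ["jar","square_tin","flat_tin","mill","cork_coaster","slate_coaster","board","low_shelf","mug","bowl"]:
        print(n,[([round(v) for v in d["rect"]],round(d["p"],2)) for d in recognise(n,c)[:2]])
print(vision.calibration("wrist"),robot.current_time_s(),robot.current_eef_rot())
E
```

```text
pics
scene {'mtx': [[395.4006, 0.0, 323.7456], [0.0, 395.4006, 201.3061], [0.0, 0.0, 1.0]], 'extrinsics': [[-0.277, 0.9609, -0.0007, 0.2071], [-0.7016, -0.2017, 0.6834, 0.3469], [0.6565, 0.1898, 0.7301, -1.4373], [0.0, 0.0, 0.0, 1.0]]}
jar [([216, 166, 29, 38], 0.89)]
square_tin [([272, 168, 22, 36], 0.72)]
flat_tin [([336, 194, 43, 47], 0.8)]
mill [([263, 227, 22, 32], 0.8)]
cork_coaster [([334, 193, 39, 42], 0.47), ([218, 181, 45, 25], 0.23)]
slate_coaster [([220, 179, 47, 26], 0.89)]
board [([338, 199, 60, 44], 0.78), ([342, 245, 32, 48], 0.32)]
low_shelf [([460, 271, 115, 81], 0.62)]
mug [([340, 245, 31, 48], 0.66)]
bowl [([194, 221, 41, 29], 0.83)]
top {'mtx': [[459.3098, 0.0, 314.8334], [0.0, 459.3098, 203.4527], [0.0, 0.0, 1.0]], 'extrinsics': [[-0.0056, -0.9998, -0.0177, -0.0092], [0.9835, -0.0087, 0.1808, -0.5785], [-0.1809, -0.0164, 0.9834, -1.0526], [0.0, 0.0, 0.0, 1.0]]}
jar [([475, 229, 39, 31], 0.64)]
square_tin [([409, 249, 34, 36], 0.78)]
flat_tin [([327, 247, 32, 65], 0.97)]
mill [([381, 168, 23, 24], 0.82)]
cork_coaster [([404, 250, 35, 40], 0.78)]
slate_coaster [([468, 232, 40, 44], 0.62)]
board [([326, 248, 54, 80], 0.6)]
low_shelf [([185, 182, 109, 98], 0.97)]
mug [([297, 165, 38, 38], 0.58)]
bowl [([457, 158, 42, 35], 0.71)]
{'mtx': array([[309.70691629,   0.        , 318.36192462],
       [  0.        , 309.70691629, 199.20398148],
       [  0.        ,   0.        ,   1.        ]]), 'T_tool_cam': array([[-3.45050941e-04,  9.48056119e-01,  3.18102935e-01,
         8.07531414e-02],
       [ 9.99999924e-01,  2.69283848e-04,  2.82156200e-04,
        -6.10535562e-05],
       [ 1.81839929e-04,  3.18103008e-01, -9.48056139e-01,
        -1.25281229e-01],
       [ 0.00000000e+00,  0.00000000e+00,  0.00000000e+00,
         1.00000000e+00]])} 1.1 [1.79995363e+02 1.95905706e-03 2.23966477e+01]
```

```bash
python3 - <<'E'
import cv2
a=cv2.imread("pics/top0.png")[110:310,110:510]; cv2.imwrite("pics/top0c.png",cv2.resize(a,(800,400),interpolation=cv2.INTER_CUBIC))
a=cv2.imread("pics/scene0.png")[120:340,170:540]; cv2.imwrite("pics/scene0c.png",cv2.resize(a,None,fx=2.1,fy=2.1,interpolation=cv2.INTER_CUBIC))
E
```

```text
(no output)
```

View pics/top0c.png

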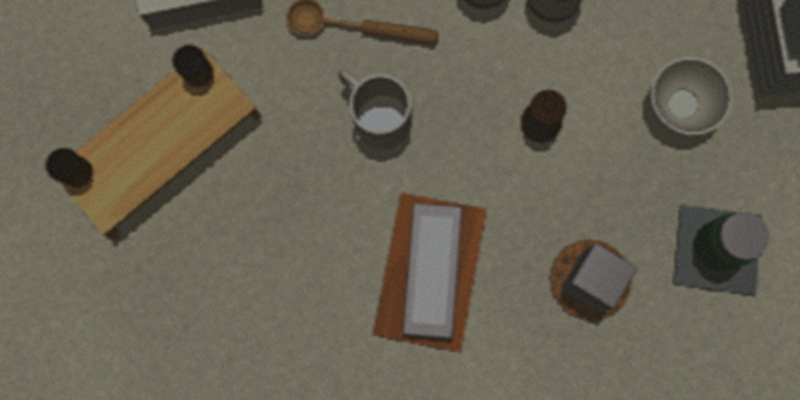

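View pics/scene0c.png

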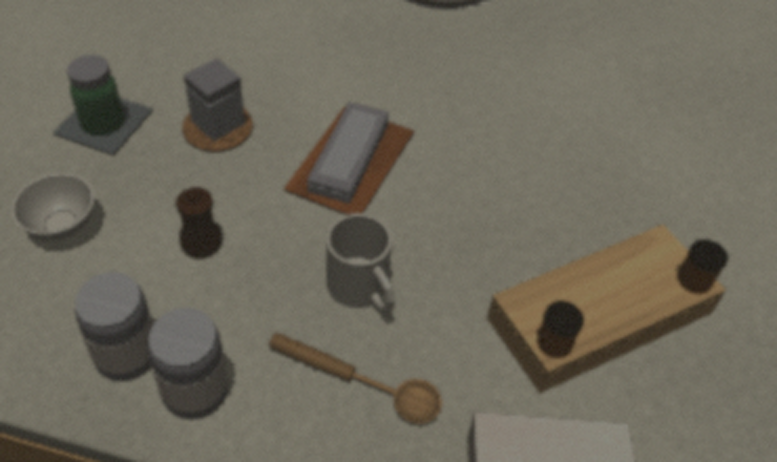

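```bash
cat > h.py <<'E'
import numpy as np, cv2
from station import robot, fingers, vision, workorder, recognise
from scipy.spatial.transform import Rotation as R
def ray_hit(o,d,z): return (o+d*(z-o[2])/d[2])[:2]
def fixed(cam,u,v,z):
    k=vision.calibration(cam); K=k["mtx"];E=k["extrinsics"]
    d=np.array([(u-K[0,2])/K[0,0],-(v-K[1,2])/K[1,1],-1.])
    return ray_hit(-E[:3,:3].T@E[:3,3],E[:3,:3].T@d,z)
def toolT(): 
    T=np.eye(4);T[:3,:3]=R.from_euler('xyz',robot.current_eef_rot(),degrees=True).as_matrix();T[:3,3]=robot.current_tool_pos();return T
def wrist_hit(T,u,v,z):
    k=vision.calibration("wrist");K=k["mtx"];C=T@k["T_tool_cam"]
    x,y=u-K[0,2],v-K[1,2];r=np.hypot(x,y)+1e-9;t=r/K[0,0]
    d=np.array([np.sin(t)*x/r,-np.sin(t)*y/r,-np.cos(t)])
    return ray_hit(C[:3,3],C[:3,:3]@d,z)
def wrist_px(T,p):
    k=vision.calibration("wrist");K=k["mtx"];C=T@k["T_tool_cam"]
    q=C[:3,:3].T@(np.array(p)-C[:3,3]);x,y,z=q[0],-q[1],-q[2];h=np.hypot(x,y)+1e-12;t=np.arctan2(h,z)
    return K[0,2]+K[0,0]*t*x/h,K[1,2]+K[0,0]*t*y/h
E
python3 - <<'E'
from h import *
c=lambda u,v,z:fixed("top",110+u/2,110+v/2,z)
def show(n,pts,z):
    P=np.array([c(u,v,z) for u,v in pts]);print(n,P.round(3).tolist(),"mean",P.mean(0).round(4))
    if len(P)>2:
        r=cv2.minAreaRect((P*1000).astype(np.float32));print("   ",np.round(r[0],1),np.round(r[1],1),round(r[2],1))
show("board",[(402,194),(487,208),(460,351),(373,336)],.006)
show("flat",[(413,205),(461,207),(452,339),(404,334)],.032)
show("slate",[(680,206),(762,215),(755,294),(674,285)],.006)
show("cork",[(550,280),(632,280),(591,239),(591,322)],.006)
show("sq",[(602,244),(636,270),(610,308),(572,282)],.094)
show("jar",[(744,237)],.106);show("mill",[(549,106)],.092);show("mug",[(381,103)],.085);show("bowl",[(691,97)],.045)
show("shelf",[(108,237),(258,112),(207,48)],.048)
E
```

```text
board [[0.578, -0.003], [0.559, -0.109], [0.384, -0.073], [0.403, 0.033]] mean [ 0.481  -0.0379]
    [480.9 -37.9] [107.6 182.2] 78.4
flat [[0.56, -0.017], [0.557, -0.076], [0.398, -0.062], [0.404, -0.005]] mean [ 0.4796 -0.0401]
    [479.7 -39.8] [ 58.6 159.4] 85.3
slate [[0.56, -0.349], [0.548, -0.449], [0.45, -0.433], [0.462, -0.336]] mean [ 0.505  -0.3917]
    [ 504.8 -392.4] [102.4  98.7] 83.1
cork [[0.469, -0.184], [0.468, -0.285], [0.519, -0.237], [0.418, -0.233]] mean [ 0.4687 -0.2346]
    [ 468.6 -234.6] [70.4 73.5] 43.9
sq [[0.503, -0.233], [0.473, -0.27], [0.43, -0.239], [0.46, -0.197]] mean [ 0.4663 -0.2349]
    [ 465.5 -234.7] [50.9 55.9] 51.1
jar [[0.508, -0.39]] mean [ 0.5079 -0.3903]
mill [[0.666, -0.178]] mean [ 0.6664 -0.1784]
mug [[0.674, 0.02]] mean [0.6741 0.0195]
bowl [[0.689, -0.359]] mean [ 0.6889 -0.3592]
shelf [[0.521, 0.35], [0.675, 0.173], [0.758, 0.239]] mean [0.6512 0.2538]
    [619.2 251.4] [ 95.  261.5] 64.8
```

```bash
cat >> h.py <<'E'
D=lambda yaw:[180,0,yaw]
SY=np.degrees(np.arctan2(.656,.754)); SC=np.array([.6376,.296]); SX=np.array([.754,.656])
def sh(x): return SC+SX*x   # shelf-frame point on centre line
def st(s): print(s,round(robot.current_time_s(),1),np.round(robot.current_tool_pos(),4),np.round(robot.current_contact_force(),1),round(robot.current_finger_gap(),3))
E
python3 - <<'E'
from h import *
print(robot.tip_reach)
t=np.radians(-4.6);g=np.array([.4797,-.0398])-.045*np.array([np.cos(t),np.sin(t)])
robot.move_to([*g,.14],D(-4.6));st("above")
im=vision.grab_frame("wrist");cv2.imwrite("pics/w1.png",im[:,:,::-1])
print("hit",robot.line_to([*g,.027],velocity=.15,f_stop=8));st("down")
fingers.gripper_to(0.0,force=50);st("grip")
robot.line_to([*g,.06],velocity=.15);st("lift")
p=sh(-165-45)
robot.line_to([*p,.06],D(SY),velocity=.2);st("pre")
print("hit",robot.line_to([*p,.0205],velocity=.08,f_stop=6));st("lowered")
im=vision.grab_frame("wrist");cv2.imwrite("pics/w2.png",im[:,:,::-1])
im=vision.grab_frame("top");cv2.imwrite("pics/t2.png",cv2.resize(im[110:310,110:510,::-1],(800,400),interpolation=cv2.INTER_CUBIC))
E
```

```text
0.017
above 3.0 [ 0.4351 -0.0373  0.1402] [-0.3  0.2  0.2] 0.997
hit False
down 4.0 [ 0.4356 -0.0363  0.0276] [-0.   0.9  0. ] 0.998
grip 4.3 [ 0.4359 -0.0362  0.0282] [-0.7 -0.3  5.8] 0.689
lift 4.7 [ 0.4351 -0.0364  0.0602] [-0.9  0.4 -1.6] 0.691Traceback (most recent call last):
  File "<stdin>", line 10, in <module>
station.PlanningError: the arm cannot follow that straight line within its joint ranges
```

```bash
python3 - <<'E'
from h import *
p=sh(-165-45)
print(robot.current_joint_positions(),robot.inverse_kinematics([*p,.06],D(SY)),robot.inverse_kinematics([*p,.06],D(SY+180)),robot.inverse_kinematics([*sh(-82.5),.0205],D(SY)))
robot.move_to([*p,.07],D(SY));st("pre")
print("hit",robot.line_to([*p,.0205],velocity=.08,f_stop=6));st("lowered")
im=vision.grab_frame("wrist");cv2.imwrite("pics/w2.png",im[:,:,::-1])
im=vision.grab_frame("top");cv2.imwrite("pics/t2.png",cv2.resize(im[110:310,110:510,::-1],(800,400),interpolation=cv2.INTER_CUBIC))
E
```

```text
[  24.61874186   19.20131101  -26.26404608  116.86128874   11.64466041
   46.31702641 -103.07573783] None None NoneTraceback (most recent call last):
  File "<stdin>", line 4, in <module>
station.PlanningError: the arm cannot take that pose within its joint ranges
```

```bash
sed -i 's/return SC+SX\*x /return SC+SX*x\/1000 /' h.py; python3 - <<'E'
from h import *
p=sh(-165-45);print(p)
robot.line_to([*p,.06],D(SY),velocity=.2);st("pre")
print("hit",robot.line_to([*p,.0205],velocity=.08,f_stop=6));st("lowered")
im=vision.grab_frame("wrist");cv2.imwrite("pics/w2.png",im[:,:,::-1])
im=vision.grab_frame("top");cv2.imwrite("pics/t2.png",cv2.resize(im[110:310,110:510,::-1],(800,400),interpolation=cv2.INTER_CUBIC))
E
```

```text
[0.47926 0.15824]
pre 5.9 [0.4789 0.1564 0.0595] [-0.6 -0.7 -1. ] 0.688
hit True
lowered 6.3 [0.4785 0.157  0.0218] [-0.5 -0.2  4.1] 0.686
```

View pics/w2.png

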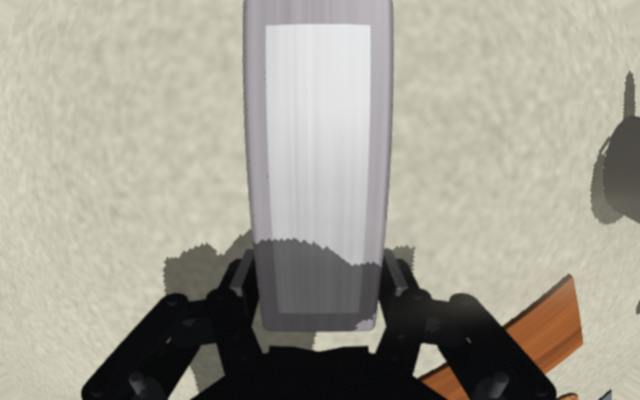

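The tin sits straight in the jaws (columns 250–390), with its rear end at row 330 and nothing in front of it. Next: insert.

```bash
python3 - <<'E'
from h import *
z=robot.current_tool_pos()[2]
print("hit",robot.line_to([*sh(-110),z],D(SY),velocity=.12,f_stop=12));st("in")
print("hit",robot.line_to([*sh(-70),z],velocity=.05,f_stop=12));st("home")
p=np.array(robot.current_tool_pos()[:2])-SC;print("shelf x of TCP",p@SX*1000,"lat",p@[-SX[1],SX[0]]*1000)
fingers.gripper_to(1.0)
q=robot.current_tool_pos();robot.line_to([q[0],q[1],.12],velocity=.2)
b=sh(-200);robot.line_to([*b,.2],velocity=.3)
T=toolT();im=vision.grab_frame("wrist");cv2.imwrite("pics/w3.png",im[:,:,::-1]);np.save("T3.npy",T)
im=vision.grab_frame("top");cv2.imwrite("pics/t3.png",im[:,:,::-1]);st("end")
for n in["flat_tin","low_shelf"]:print(recognise(n,"wrist")[:1])
E
```

```text
hit True
in 6.7 [0.4789 0.1574 0.0218] [-0.5  0.   2.9] 0.688
hit True
home 9.2 [0.5805 0.246  0.0219] [-0.6 -1.3  4.1] 0.69
shelf x of TCP -75.82166542477745 lat -0.2609669452714944
end 11.0 [0.4869 0.1655 0.1983] [ 0.  -0.1 -0.8] 0.999
[{'rect': [318.0, 53.5, 61.7, 67.6], 'p': 0.76}]
[{'rect': [316.2, 17.5, 264.9, 35.0], 'p': 0.56}]
```

View pics/w3.png

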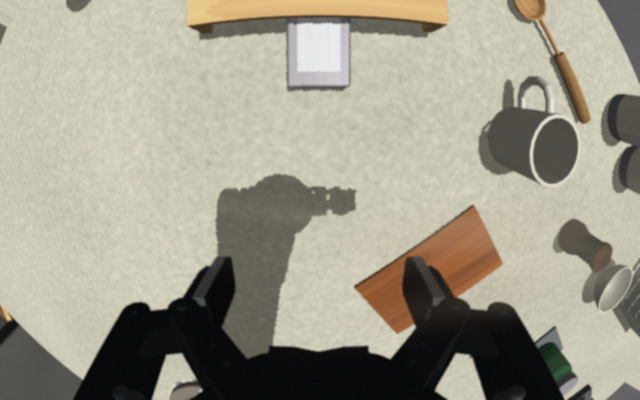

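The tin is under the shelf, near end at (319, 86), shelf front edge around row 25. I'll measure the protrusion, and give the end a guarded push.

```bash
python3 - <<'E'
from h import *
T=np.load("T3.npy")
f=lambda p:((np.array(p)-SC)@SX*1000).round(1)
for v,z in((82,.026),(85,.026),(88,0)):print(v,z,f(wrist_hit(T,319,v,z)))
for u in(200,319,440):
  for v in (12,16,20,24,28):print(u,v,"top",wrist_hit(T,u,v,.048).round(3),f(wrist_hit(T,u,v,.048)))
im=cv2.imread("pics/w3.png");print([int(x) for x in im[:40,280,0]]);print([int(x) for x in im[74:94,319,0]])
fingers.gripper_to(0.0)
b=sh(-145);robot.move_to([*b,.10],D(SY));robot.line_to([*b,.026],velocity=.15,f_stop=8);st("behind")
print("hit",robot.line_to([*sh(-100),.026],velocity=.04,f_stop=12));st("push")
print(f(robot.current_tool_pos()[:2]))
robot.pause(.3);st("push");print(f(robot.current_tool_pos()[:2]))
E
```

```text
82 0.026 -105.7
85 0.026 -108.6
88 0 -111.0
200 12 top [0.541 0.355] -34.0
200 16 top [0.538 0.352] -38.0
200 20 top [0.536 0.349] -41.9
200 24 top [0.533 0.347] -45.9
200 28 top [0.53  0.344] -49.8
319 12 top [0.606 0.268] -42.8
319 16 top [0.603 0.265] -46.6
319 20 top [0.6   0.263] -50.3
319 24 top [0.597 0.26 ] -54.1
319 28 top [0.594 0.258] -57.8
440 12 top [0.684 0.19 ] -34.0
440 16 top [0.681 0.188] -38.0
440 20 top [0.678 0.185] -42.0
440 24 top [0.675 0.183] -46.0
440 28 top [0.672 0.18 ] -49.9
[132, 133, 135, 132, 131, 128, 127, 127, 127, 126, 125, 122, 123, 122, 118, 96, 60, 47, 66, 84, 88, 88, 87, 88, 87, 86, 87, 85, 87, 86, 85, 87, 102, 135, 165, 176, 178, 178, 179, 177]
[199, 200, 199, 200, 200, 201, 202, 202, 201, 198, 180, 147, 108, 82, 85, 110, 145, 169, 177, 178]
behind 13.0 [0.5294 0.2013 0.0276] [ 0.6  0.1 -0.4] -0.002
hit True
push 13.8 [0.5466 0.2171 0.0248] [ 0.1 -0.3  0.3] 0.001
-120.4
push 14.1 [0.546  0.2162 0.0245] [-0.1  0.9 -0.3] -0.004
-121.5
```

```bash
python3 - <<'E'
from h import *
q=robot.current_tool_pos();b=sh(-150);robot.line_to([*b,.03],velocity=.1);robot.line_to([*b,.15],velocity=.3)
fingers.gripper_to(1.0)
robot.move_to([.41,-.30,.25],D(0));robot.pause(.3)
T=toolT();np.save("T4.npy",T);im=vision.grab_frame("wrist");cv2.imwrite("pics/w4.png",im[:,:,::-1]);st("look")
for n,z in [("jar",.05),("square_tin",.05),("cork_coaster",.006),("slate_coaster",.006),("mill",.05),("mug",0),("bowl",0)]:
    print(n,[(np.round(d["rect"],1),round(d["p"],2),wrist_hit(T,*d["rect"][:2],z).round(3)) for d in recognise(n,"wrist")[:1]])
# predictions
for n,p in dict(jarcap=(.508,-.390,.106),sq=(.466,-.235,.094),mill=(.666,-.178,.092),cork=(.469,-.2346,.006),slate=(.505,-.392,.006)).items():print(n,np.round(wrist_px(T,p),1))
E
```

```text
look 18.1 [ 0.4102 -0.2996  0.2499] [ 0.9 -0.6  0.3] 1.0
jar [(array([412.4,  83.5,  76.3,  60.2]), 0.6, array([ 0.511, -0.399]))]
square_tin [(array([251.6, 124.4,  83.1,  79.3]), 0.82, array([ 0.466, -0.229]))]
cork_coaster [(array([266. , 117. ,  75.6,  82.3]), 0.68, array([ 0.47 , -0.237]))]
slate_coaster [(array([390.2,  92.8,  79.8,  90.2]), 0.74, array([ 0.501, -0.385]))]
mill []
mug [(array([77.1,  8.5, 71. , 17. ]), 0.76, array([0.666, 0.062]))]
bowl []
jarcap [421.  84.]
sq [248.  127.8]
mill [195.3 -60. ]
cork [263.9 118.3]
slate [395.9  89.7]
```

View pics/w4.png

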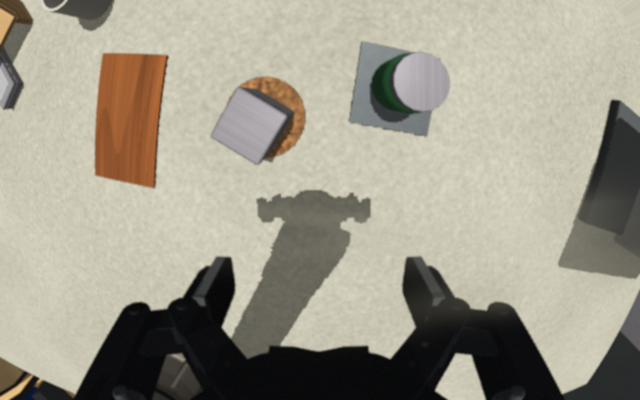

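Cap centre is about (421, 81), lid corners (240,87), (287,118), (258,164), (212,133), slate corners (361,42), (350,122), (429,136), board left, with both coasters partly hidden.

```bash
python3 - <<'E'
from h import *
T=np.load("T4.npy")
def show(n,pts,z):
    P=np.array([wrist_hit(T,u,v,z) for u,v in pts]);print(n,P.round(3).tolist(),"mean",P.mean(0).round(4))
    if len(P)>2:
        r=cv2.minAreaRect((P*1000).astype(np.float32));print("   ",np.round(r[0],1),np.round(r[1],1),round(r[2],1))
show("jar",[(421,81)],.106)
show("sq",[(240,87),(287,118),(258,164),(212,133)],.094)
show("slate",[(361,42),(350,122),(429,136)],.006)
show("board",[(103,54),(167,56),(155,187),(95,175)],.006)
im=cv2.imread("pics/w4.png");hsv=cv2.cvtColor(im,cv2.COLOR_BGR2HSV)
m=cv2.inRange(hsv,(5,90,60),(20,255,255));m[:,:200]=0;m[:60]=0;m[180:]=0;m[:,340:]=0
ys,xs=np.nonzero(m);P=np.array([wrist_hit(T,u,v,.006) for u,v in zip(xs,ys)],np.float32)*1000
print(len(P)); c,r=cv2.minEnclosingCircle(P);print("cork",c,r)
m=cv2.inRange(hsv,(5,120,60),(20,255,255));m[:,200:]=0;m[200:]=0;m[:40]=0;m[:,:60]=0
n,l,s,_=cv2.connectedComponentsWithStats(m);k=1+s[1:,4].argmax()
ys,xs=np.nonzero(l==k);P=np.array([wrist_hit(T,u,v,.006) for u,v in zip(xs,ys)],np.float32)*1000
print("board",cv2.minAreaRect(P))
E
```

```text
jar [[0.511, -0.39]] mean [ 0.5107 -0.3899]
sq [[0.504, -0.229], [0.474, -0.271], [0.432, -0.243], [0.463, -0.199]] mean [ 0.4681 -0.2356]
    [ 467.9 -235.8] [53.6 51. ] 54.9
slate [[0.561, -0.349], [0.464, -0.337], [0.45, -0.437]] mean [ 0.4918 -0.3745]
    [ 484.  -365.9] [141.3  69.8] 38.4
board [[0.578, -0.002], [0.557, -0.109], [0.385, -0.076], [0.405, 0.033]] mean [ 0.4813 -0.0385]
    [481.  -38.6] [110.9 177. ] 78.7
1730
cork (470.3627624511719, -234.2876739501953) 49.04401397705078Traceback (most recent call last):
  File "<stdin>", line 17, in <module>
  File "h.py", line 12, in wrist_hit
    k=vision.calibration("wrist");K=k["mtx"];C=T@k["T_tool_cam"]
ValueError: time passes only in moves, steps and waits
```

```bash
cat >> h.py <<'E'
def pick(p,z,yaw,force=40,up=.18):
    robot.move_to([*p,up],D(yaw));print("hit",robot.line_to([*p,z],velocity=.15,f_stop=8));st(" at")
    fingers.gripper_to(0.0,force=force);st(" grip")
    zz=robot.current_tool_pos()[2];robot.line_to([*robot.current_tool_pos()[:2],up],velocity=.15);return zz
def place(p,z,yaw,up=.18):
    robot.line_to([*p,up],D(yaw),velocity=.25);robot.line_to([*p,z+.012],velocity=.2)
    print("hit",robot.line_to([*p,z-.003],velocity=.03,f_stop=4));st(" down")
    robot.pause(.2);fingers.gripper_to(1.0);robot.pause(.2)
    q=robot.current_tool_pos();robot.line_to([*q[:2],up],velocity=.2);st(" up")
JAR=[.509,-.390];SQ=[.4675,-.2355];SLATE=[.5055,-.393];CORK=[.4695,-.2345];BOARD=[.481,-.038];MILL=[.666,-.178]
E
python3 - <<'E'
from h import *
for n,yaw in((SQ,-36.5),(SLATE,-7.3),(JAR,0),(MILL,0),(BOARD,0),(SQ,53.5),(SLATE,82.7)):print(yaw,robot.inverse_kinematics([*n,.06],D(yaw)) is not None,end=' ')
z=pick(JAR,.064,0)
if robot.current_finger_gap()>.6: place(BOARD,z,0)
im=vision.grab_frame("wrist");cv2.imwrite("pics/w5.png",im[:,:,::-1])
im=vision.grab_frame("top");cv2.imwrite("pics/t5.png",cv2.resize(im[110:310,110:510,::-1],(800,400),interpolation=cv2.INTER_CUBIC))
E
```

```text
-36.5 True -7.3 True 0 True 0 True 0 True 53.5 True 82.7 True hit False
 at 20.0 [ 0.5099 -0.3905  0.0657] [ 0.7 -0.  -0. ] 1.001
 grip 20.4 [ 0.5101 -0.3908  0.0659] [-0.5 -0.5  5.4] 0.712
hit True
 down 23.9 [ 0.4816 -0.0382  0.0659] [-0.8  1.   4.3] 0.711
 up 25.4 [ 0.4789 -0.0383  0.1791] [ 0.4  0.2 -0.2] 1.003
```

View pics/t5.png

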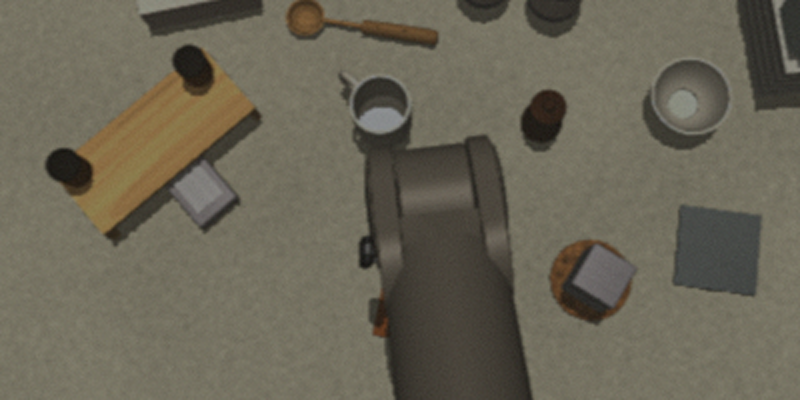

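The jar has left the slate, which is now fully visible at corners (680,206)–(755,294), and the jar is on the board behind the arm. The flat tin is home. Next: the tin.

```bash
python3 - <<'E'
from h import *
z=pick(SQ,.058,-36.5)
if robot.current_finger_gap()>.55: place(SLATE,z,-7.3)
robot.move_to([.41,-.25,.25],D(0));robot.pause(.3)
T=toolT();np.save("T6.npy",T);im=vision.grab_frame("wrist");cv2.imwrite("pics/w6.png",im[:,:,::-1]);st("look")
for n,z in [("jar",.05),("square_tin",.05),("cork_coaster",.006)]:
    print(n,[(np.round(d["rect"],1),round(d["p"],2),wrist_hit(T,*d["rect"][:2],z).round(3)) for d in recognise(n,"wrist")[:1]])
E
```

```text
hit False
 at 27.3 [ 0.4685 -0.2353  0.0589] [-0.3 -0.1 -0.9] 0.996
 grip 27.7 [ 0.4687 -0.2357  0.0593] [-0.1  0.8  5.9] 0.654
hit True
 down 30.6 [ 0.5058 -0.3935  0.0593] [ 0.5 -0.8  3.8] 0.657
 up 32.2 [ 0.5037 -0.3922  0.1788] [-0.1 -0.1 -0.3] 0.998
look 33.3 [ 0.4102 -0.2505  0.2494] [ 0.4 -0.3 -0.2] 1.001
jar [(array([132.2, 120.2,  83.9,  60.8]), 0.95, array([ 0.48 , -0.032]))]
square_tin [(array([455.1,  93.3,  77.9,  65.7]), 0.56, array([ 0.504, -0.401]))]
cork_coaster [(array([305.5, 116.2,  81. ,  83.5]), 0.72, array([ 0.47 , -0.236]))]
```

View pics/w6.png

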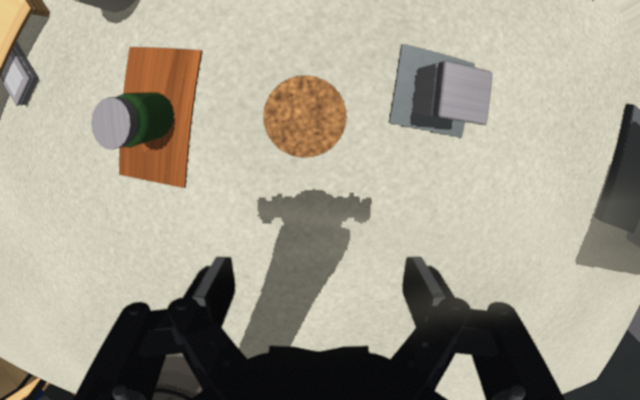

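Jar upright on the board (cap (112,122)), cork clear (centre (305,116)), tin upright on the slate (lid centre (466,94)). Compute, then jar onto the cork; the joint angle limits the mill check to after.

```bash
python3 - <<'E'
from h import *
T=np.load("T6.npy")
print("jar",wrist_hit(T,112,122,.106),"tin",wrist_hit(T,466,94,.094),"cork",wrist_hit(T,305.5,116.2,.006))
z=pick(BOARD,.064,0)
if robot.current_finger_gap()>.6: place([.470,-.235],z,0)
robot.move_to([.56,-.178,.25],D(0));robot.pause(.3)
T=toolT();np.save("T7.npy",T);im=vision.grab_frame("wrist");cv2.imwrite("pics/w7.png",im[:,:,::-1]);st("look")
print("mill px",np.round(wrist_px(T,(*MILL,.092)),1))
for n,z in [("mill",.046)]:
    print(n,[(np.round(d["rect"],1),round(d["p"],2),wrist_hit(T,*d["rect"][:2],z).round(3)) for d in recognise(n,"wrist")[:1]])
E
```

```text
jar [ 0.48305064 -0.04307904] tin [ 0.50289919 -0.3922798 ] cork [ 0.47038021 -0.23560449]
hit False
 at 35.3 [ 0.4819 -0.0383  0.0648] [-0.2  0.2 -0.1] 1.0
 grip 35.7 [ 0.4819 -0.0381  0.0654] [-1.4 -0.3  5.7] 0.707
hit True
 down 38.6 [ 0.4704 -0.2354  0.0655] [-0.8 -0.6  3.7] 0.709
 up 40.2 [ 0.4679 -0.2345  0.179 ] [ 0.2  0.3 -0.3] 1.002
look 41.1 [ 0.5591 -0.179   0.2494] [-0.1 -1.1  1.1] 0.999
mill px [316.3  69.7]
mill [(array([318.1,  68.3,  44.2,  54.1]), 0.9, array([ 0.672, -0.18 ]))]
```

View pics/w7.png

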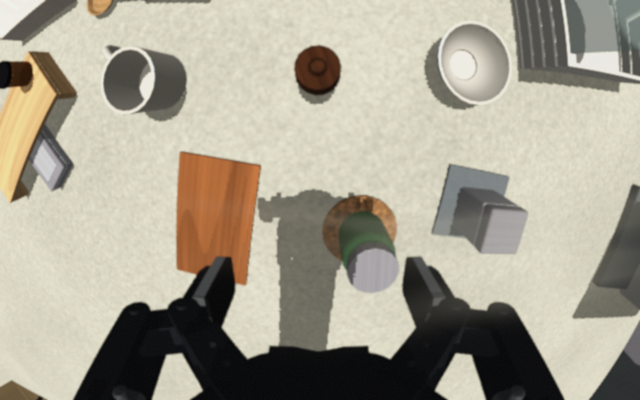

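Mill head at (318,68), as predicted; the jar is on the cork, the tin on the slate, and the board is empty (corners (179,152), (261,165), (246,284)).

```bash
python3 - <<'E'
from h import *
T=np.load("T7.npy")
m=wrist_hit(T,318,67.5,.092);print("mill",m,"board diag mean",(wrist_hit(T,179,152,.006)+wrist_hit(T,246,284,.006))/2,"jar",wrist_hit(T,372,269,.106),"tin",wrist_hit(T,503,228,.094))
assert np.hypot(*(m-MILL))<.006
p=(m+np.array(MILL))/2
z=pick(p,.053,0,force=30)+.006
st("lifted")
if robot.current_finger_gap()>.3: place(BOARD,z,0)
robot.move_to([.40,-.22,.28],D(0));robot.pause(.3)
T=toolT();np.save("T8.npy",T);im=vision.grab_frame("wrist");cv2.imwrite("pics/w8.png",im[:,:,::-1]);st("look")
E
```

```text
mill [ 0.6680442  -0.17950631] board diag mean [ 0.4828923  -0.03714186] jar [ 0.47404377 -0.23401943] tin [ 0.51031331 -0.38831612]
hit False
 at 42.7 [ 0.6681 -0.1789  0.0547] [-0.5  0.6 -0.3] 1.003
 grip 43.2 [ 0.6676 -0.1787  0.0539] [-0.2 -0.1  3.6] 0.489
lifted 44.2 [ 0.6666 -0.1787  0.1783] [-0.6  0.3 -2.4] 0.491
hit True
 down 46.4 [ 0.4815 -0.0378  0.0596] [-0.2  0.1  3.2] 0.489
 up 48.1 [ 0.4793 -0.0383  0.1791] [-0.2  1.2 -0.6] 0.999
look 49.3 [ 0.4003 -0.2191  0.2796] [ 0.2 -0.3 -0.6] 1.0
```

View pics/w8.png

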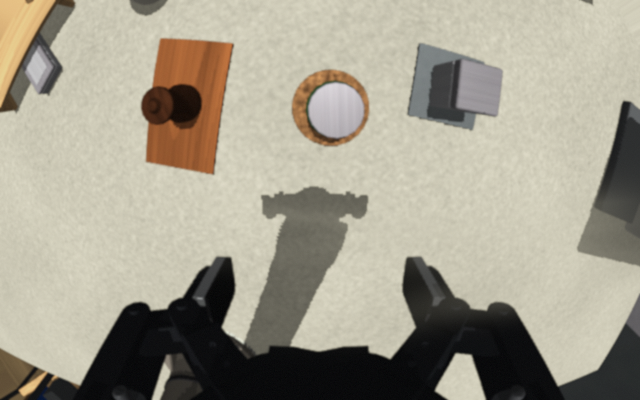

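```bash
python3 - <<'E'
from h import *
T=np.load("T8.npy")
W=lambda u,v,z:wrist_hit(T,u,v,z).round(4)
print("jar",W(336,110,.106),"cork",W(331,107.5,.006));print("mill",W(157,105,.098),"board",(W(159,39,.006)+W(212,174,.006))/2,(W(233,43,.006)+W(147,162,.006))/2)
print("tin",W(479,87,.094),"slate",(W(418,43,.006)+W(474,129,.006))/2)
robot.move_j([-65.22,17.813,0.802,86.603,-.252,75.585,-1.558]) if robot.current_joint_positions()[0]<0 else robot.move_j([65.22,17.813,0.802,86.603,-0.252,75.585,-1.558])
st("away");robot.pause(.3)
im=vision.grab_frame("top");cv2.imwrite("pics/t9.png",cv2.resize(im[110:310,110:510,::-1],(800,400),interpolation=cv2.INTER_CUBIC))
E
```

```text
jar [ 0.4705 -0.2356] cork [ 0.4701 -0.2347]
mill [ 0.4839 -0.0462] board [ 0.4811 -0.0359] [ 0.48125 -0.0387 ]
tin [ 0.5044 -0.3913] slate [ 0.50615 -0.39175]
away 50.6 [ 0.2113 -0.5076  0.2484] [ 1.   0.1 -0.2] 0.996
```

View pics/t9.png

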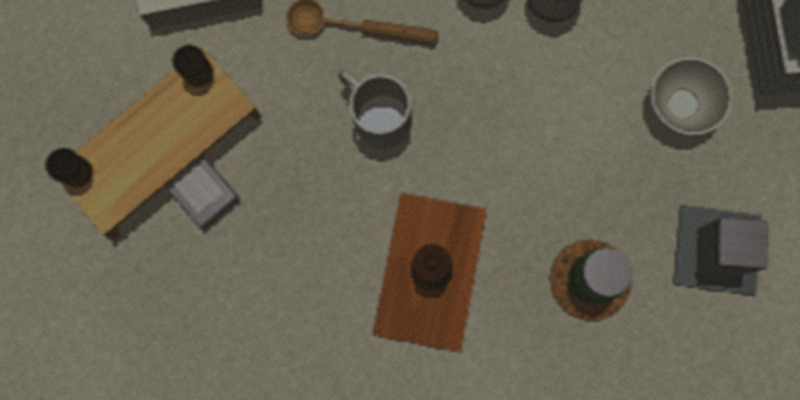

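```bash
python3 - <<'E'
from h import *
c=lambda u,v,z:fixed("top",110+u/2,110+v/2,z).round(4)
m=c(432,263,.098);print("mill",m,"jar",c(607,273,.106),"tin",c(743,244,.094))
if np.hypot(*(m-BOARD))<.006: workorder.close_job();print("closed",robot.current_time_s())
E
```

```text
mill [ 0.482 -0.039] jar [ 0.4685 -0.2349] tin [ 0.5014 -0.3928]
the job is handed in; nothing more can be done
the job is handed in; nothing more can be done
```

The job is done in the order asked and was handed in at about 51 s. The arm was back near its start pose, touching nothing.

**What I did**
1. Slid the flat tin under the low shelf until it stopped at the back.
2. Moved the jar to the board, the square tin to the slate and the jar to the cork.
3. Stood the mill on the board.

**Last checks**
- **Flat tin:** about 64 mm sticks out, against 65 mm when fully home. A second push on its end, set to stop at 12 N, stopped where the picture put that end.
- **Final positions from the overhead camera:** the mill is within about 1.5 mm of the board centre, the jar within about 2 mm of the cork centre, and the square tin within about 4 mm of the slate centre. All three stand upright.
- **Mug and bowl:** they look unmoved in the last picture.

**Disagreements**
- An oblique wrist view put the mill about 8 mm off sideways. I trusted the overhead view, since the wrist view had earlier been about 5 mm off for the jar at the same spot.
- The shelf came out about 6 mm deeper in the wrist view than in my first overhead estimate. The tin still went home because it was pushed until it met resistance.

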